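# Ear defenders back on the rail

### The job

The ear defenders have fallen flat on their side on the workbench. Stand them upright on their two cups on the bench and let go of them; then take them again and hang them by the headband over the middle of the rubber sleeve on the rail, one cup on each side of the bar, lowering them gently so that they hang straight and still. Do not knock over or push aside the spray can, the roll of tape or the jar.

Things in the scene. Friction and masses are not known exactly. Their poses are not given: they have to be found in the camera images.
- ear_defenders: Loose rigid ear defenders, 0.25 kg, a U of headband and two cups, 60 (x) by 151 (y) by 150 (z). Own frame: z from cups to headband, y cup to cup, x normal to the U; origin midway between the cups, level with their flat undersides. Alike from both sides (half turn about z). Starts lying on one flat side: x vertical, z level, origin 30 above the bench. Must end standing, then hung, with z up.
- crown (a point): Middle of the underside of the ear defenders' crown pad (0, 0, 128 in their frame; same axes); rests on the sleeve when hung. The pad is 24 wide (x) and 22 thick (z), spans y = +-40; its middle 28 is flat (z 128 to 150), then it slopes down 24 degrees. Beyond it a steel band 18 wide (x), 5 thick, curves down to the cups at y = +-70.
- cup_a (a point): Centre of one cup of the ear defenders (0, 57, 35 in their frame; same axes). A cup is a block 60 (x) by 35 (y, from 40 to 75) by 70 (z, from 0 to 70); 80 lies free between the cups.
- cup_b (a point): Centre of the other cup of the ear defenders (0, -57, 35 in their frame; same axes), same size.
- sleeve: Black rubber sleeve on the bar of the rail, diameter 20, length 64, fixed: the empty place. Origin at its centre on the bar's axis, 150 above the bench; its y runs along the bar, x level across the bar, z up.
- rail: Fixed green stand with a level steel bar, diameter 16, length 400, axis 150 above the bench, on two posts 18 square at y = +-190 (feet 90 by 50). Origin on the bench below the bar's middle; y along the bar.
- hung_ears: Other ear defenders of the same kind already hanging on the bar, fixed. Origin on the bar's axis; takes 60 along the bar (y), 151 across it (x), from 30 above the bar's axis down to 120 below.
- hung_clamp: Steel C-clamp already hanging on the bar, fixed. Origin on the bar's axis; takes 60 along the bar (y), from -90 to 60 across it (x), from 21 above the axis to 63 below.
- spray_can: Spray can standing upright, diameter 52, height 165. Origin at the centre of its underside, z up.
- tape: Roll of tape lying flat, diameter 90, height 30. Origin at the centre of its underside, z up.
- jar: Glass jar standing upright, diameter 64, height 85. Origin at the centre of its underside, z up.

How it is judged:
By the outcome, as a careful person would: the job done as asked, in the order asked, and still so for the second after the job is handed in, with the robot touching nothing.
It also fails if it takes over 72 s, if anything falls off the work surface, if the arm or the gripper's body presses on something with over 40 N, if the wrist force passes 120 N, or if a joint passes its speed limit or range.

### The arm

A 6-joint arm with a two-finger parallel gripper is mounted at the origin on the work surface. World frame = base frame: x ahead of the robot, y to its left, z up, the work surface at z = 0. Lengths are in mm, angles in rad, forces in N, time in s.
With the tool pointing down it reaches from about 275 to 1000 mm from the base axis. Payload 8.4 kg.
Tool frame: the origin (TCP) lies where the fingers leave the gripper's body, on its centre line; the fingertips stand 73 mm ahead of it and the grasp point (between the pads) lies 54 mm ahead of it (grip_point_offset is the distance from the TCP to the grasp point, in mm); z points along the fingers, y is the direction in which the jaws open and shut (so a half turn about z gives the same grasp; the last joint's range is limited). The gripper opens to 85 mm and grips with 20 to 120 N. Pads are 22 mm wide; open, the fingers measure 114 mm over their backs; the gripper's body (76 mm by 85 mm) begins 54 mm behind the grasp point. The pads swing forward as they close: fully open they stand 13 mm farther back than shut.
Start: joints at [1.158, 0.353, 1.633, -0, 1.155, -0.002], TCP at [249.588, 573.005, 303.881] pointing down, gripper open.
Joint ranges: [-2.63, 2.63], [-0.92, 2.1], [0.06, 2.66], [-1.3, 4.44], [0, 2.69], [-3.02, 3.02]. Speed limits (rad/s): [2.22, 2.22, 2.79, 3.14, 3.14, 3.14].

### API

Orientations are given as [roll, pitch, yaw] about the fixed x, y, z axes, in that order (R = Rz(yaw) Ry(pitch) Rx(roll)).
In Python, from rig import sense, grab_frame, sign_off, grip_point_offset gives the robot as it stands. The module is installed in compiled form; this text tells all that it offers.
- The arm moves only by the tool drive_tool, never from a script. Its argument "targets" is one flat list of numbers, 7 for each row, row after row: the shift along the tool's x, y, z in m, then the turn, a rotation vector about the tool's x, y, z in rad, then the opening, from 0 (shut) to 1 (fully open). In form: [tx, ty, tz, wx, wy, wz, grip, tx, ty, tz, wx, wy, wz, grip, ...]. A call has 1 to 12 rows; each row is the pose to reach, as a shift and turn from the pose commanded when the call began, along the tool's axes at that moment; what a row does not reach only later rows make up. A row lasts 1/12 s, in which the tool goes at most 41.7 mm and 7.16 degrees, less where a joint would pass 70% of its speed; a pose out of reach is approached as far as the arm can. A call with a gripper value outside its range is refused whole. The fingers move at their own pace and stop on an object; "force" is the grip in N (left out, the last holds). Time passes only in rows, so rows that repeat a pose let the fingers close. It gives the time, the measured TCP pose, the force and the opening at its end, in the units of the state.
- sense(): the state, without advancing time (a new reading comes with each control period).
- grab_frame(name): name is "side" or "top" or "wrist"; returns a dict with "color" (480x640x3 uint8, blue, green, red), "vertical_fov" (degrees; the focal length in pixels is half the picture's height over the tangent of half this angle, whatever the lens; pixels are square), "cx", "cy" (the principal point, pixels), "world_from_camera" (4x4, takes a point from camera to world coordinates). Camera axes: x right, y down, z forward; pixel columns grow to the right and rows downward; lengths in mm; the calibration is good to about 2 mm. A picture is of the moment at which its call begins. There is no depth.
- sign_off(): hands the job in, once; it reports no verdict.
The state is a dict: "clock": time; "qpos": joint angles; "qvel": joint speeds; "joint_efforts": joint torques, N m; "eef_pos": TCP position; "tcp_rot": TCP orientation; "contact_force": force on the tool from outside, world axes, zero at the start; "wrist_torque": the same for the moment, N m; "opening": opening from 0.0 (shut) to 1.0 (fully open).
Only numpy, scipy, OpenCV 4.12 (cv2) and the standard library are available. Lean on these libraries where they do the work, as an engineer would, in place of code of your own. Each camera call takes 0.05 s, during which the arm holds its last target. There are 200 camera calls.

## Working session

There is one attempt and no reset: what is moved stays moved. The work goes in short steps, Python scripts to look and compute and a tool call to move; the robot and the scene stay as the last step left them, time stands still between calls to the robot, and variables do not carry over. Pictures are saved under pics/ and viewed, about 8 in all and at most 12, crops included, and the job is handed in when it is done.

Besides the shell and the picture viewer there is one more tool, called after "Emit:" by a JSON object that holds its "method" and its "body". drive_tool: Moves the arm, as the interface text tells. Its arguments: {"type":"object","properties":{"targets":{"type":"array"},"force":{"type":"number"}},"required":["targets"]}

```bash
ls; mkdir -p pics
cat > h.py <<'E'
import numpy as np, cv2
from scipy.spatial.transform import Rotation as R
from rig import sense, grab_frame, sign_off, grip_point_offset
def snap(n,f):
    d=grab_frame(n); cv2.imwrite('pics/'+f+'.png',d['color']); np.save('pics/'+f+'.npy',np.array([d['vertical_fov'],d['cx'],d['cy']]+list(np.array(d['world_from_camera']).ravel()))); return d
class Cam:
    def __init__(s,f):
        a=np.load('pics/'+f+'.npy'); s.f=240/np.tan(np.radians(a[0]/2)); s.c=a[1:3]; s.T=a[3:].reshape(4,4)
    def ray(s,p):
        d=s.T[:3,:3]@np.array([(p[0]-s.c[0])/s.f,(p[1]-s.c[1])/s.f,1]); return s.T[:3,3],d/np.linalg.norm(d)
    def plane(s,p,z):
        o,d=s.ray(p); return o+d*(z-o[2])/d[2]
    def proj(s,X):
        c=s.T[:3,:3].T@(np.array(X)-s.T[:3,3]); return s.f*c[:2]/c[2]+s.c
def tri(*rs):
    A=sum(np.eye(3)-np.outer(d,d) for o,d in rs); b=sum((np.eye(3)-np.outer(d,d))@o for o,d in rs); return np.linalg.solve(A,b)
def st():
    s=sense(); print('t',s['clock'],'tcp',np.round(s['eef_pos'],1),'rot',np.round(s['tcp_rot'],3),'F',np.round(s['contact_force'],1),'open',s['opening'],'q',np.round(s['qpos'],3)); return s
E
python3 - <<'E'
from h import *
st()
for n in('side','top','wrist'):
    d=snap(n,n+'0'); c=Cam(n+'0'); print(n,c.f,c.c,np.round(c.T,3).tolist())
E
```

```text
pics
t 0.0 tcp [249.4 572.7 303.2] rot [-3.14  -0.     2.731] F [-0.2  0.2  0.8] open 1.0025967028063518 q [ 1.158  0.354  1.634  0.     1.155 -0.002]
side 456.17330931474334 [321.55735608 242.38745086] [[0.991, -0.076, 0.108, 411.957], [-0.131, -0.503, 0.854, -774.689], [-0.01, -0.861, -0.508, 569.847], [0.0, 0.0, 0.0, 1.0]]
top 570.3127334817059 [313.65582662 238.20702592] [[0.026, -0.997, 0.071, 424.463], [-0.999, -0.024, 0.026, -32.918], [-0.024, -0.072, -0.997, 1213.446], [0.0, 0.0, 0.0, 1.0]]
wrist 335.7256072386684 [323.6452516  239.27419536] [[0.398, 0.868, 0.298, 171.163], [0.917, -0.376, -0.13, 605.831], [-0.001, 0.325, -0.946, 373.373], [0.0, 0.0, 0.0, 1.0]]
```

View pics/side0.png

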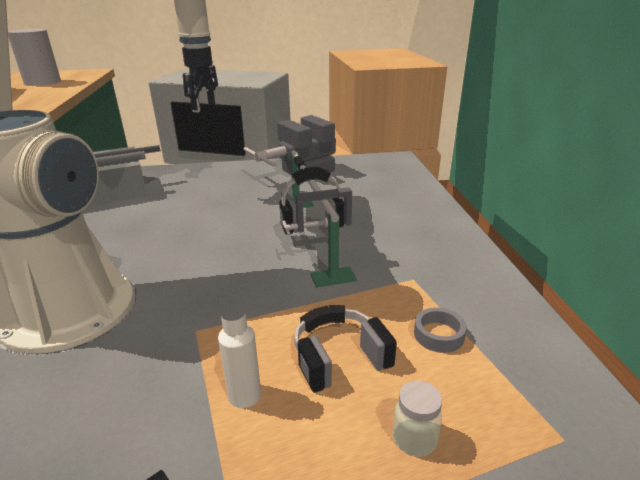

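View pics/top0.png

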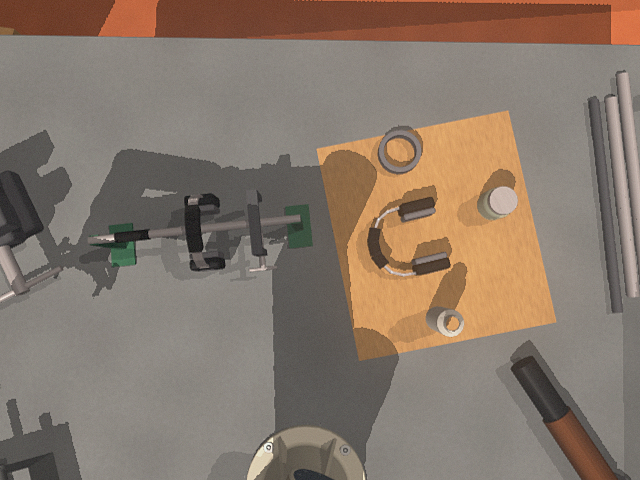

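The side view shows the defenders lying on the orange mat around (345,345). The can is at (240,365), the jar at (418,420), the tape at (440,330) and the rail behind. In the top view the cups are at (417,209) and (432,264), with the crown at (376,247) facing +y. The sleeve is at about (131,236), near the +y end of the bar.

Run:
```python
from h import *
t=cv2.imread('pics/top0.png'); s=cv2.imread('pics/side0.png')
a=cv2.resize(t[180:300,350:470],(480,480),interpolation=cv2.INTER_CUBIC)
b=cv2.resize(t[210:285,85:165],(320,300),interpolation=cv2.INTER_CUBIC)
c=cv2.resize(s[290:400,285:405],(320,293),interpolation=cv2.INTER_CUBIC)
o=np.zeros((600,800,3),np.uint8); o[:480,:480]=a;o[:300,480:]=b;o[300:593,480:]=c
cv2.imwrite('pics/crop1.png',o)
c=Cam('top0')
for n,p,z in [('cupA',(417,209),60),('cupB',(432,264),60),('crown',(376,247),42),('tape',(401,150),30),('jar',(500,201),85),('can',(450,323),165),('sleeveL',(114,237),160),('sleeveR',(150,235),160),('barR',(305,219),158),('barL',(90,240),158),('ears',(203,232),160),('mat',(318,150),0),('mat',(360,358),0),('mat',(555,321),0),('mat',(508,112),0)]: print(n,np.round(c.plane(p,z)))
```

```text
cupA [ 571. -211.   60.]
cupB [ 461. -243.   60.]
crown [ 493. -131.   42.]
tape [ 699. -181.   30.]
jar [ 588. -370.   85.]
can [ 351. -257.  165.]
sleeveL [493. 367. 160.]
sleeveR [498. 300. 160.]
barR [535.  11. 158.]
barL [486. 413. 158.]
ears [506. 201. 160.]
mat [702.  -6.   0.]
mat [ 262. -105.    0.]
mat [ 350. -511.    0.]
mat [ 793. -412.    0.]
```

View pics/crop1.png

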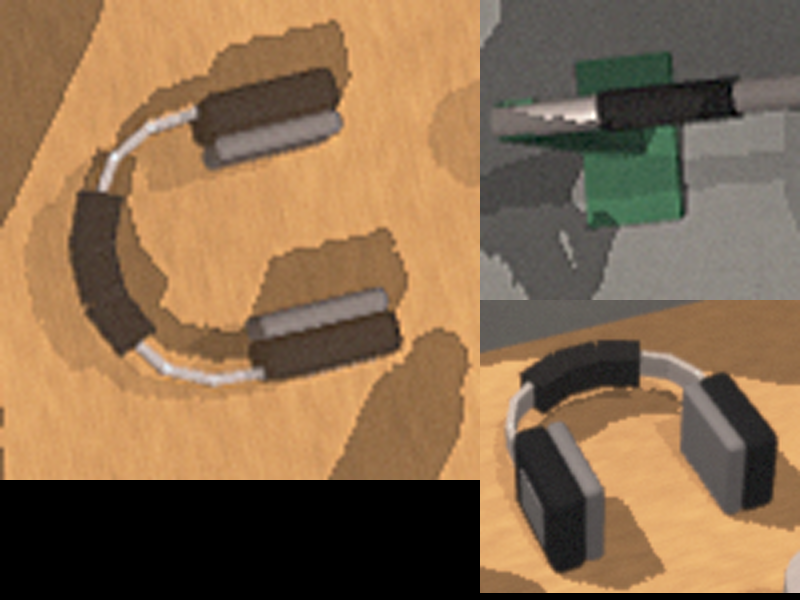

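The crop shows the crown pad's flat middle at about top-view pixel (374,249). Both cup edges slope 14°, so the defenders' z axis points at azimuth ~105° and the crown is near (493,-131). I'll go above it and check with the wrist camera.

Emit:
{"method": "drive_tool", "body": {"targets": [-0.5,-0.55,0,0,0,-0.67,1,-0.5,-0.55,0,0,0,-0.67,1,-0.5,-0.55,0,0,0,-0.67,1,-0.5,-0.55,0,0,0,-0.67,1,-0.5,-0.55,0,0,0,-0.67,1,-0.5,-0.55,0,0,0,-0.67,1,-0.5,-0.55,0,0,0,-0.67,1,-0.5,-0.55,0,0,0,-0.67,1,-0.5,-0.55,0,0,0,-0.67,1,-0.5,-0.55,0,0,0,-0.67,1,-0.5,-0.55,0,0,0,-0.67,1,-0.5,-0.55,0,0,0,-0.67,1]}}

```text
clock: 1.15
eef_pos: [409.2, 100.8, 304.0]
tcp_rot: [3.142, 0.0, -2.882]
contact_force: [1.0, 0.2, 0.0]
opening: 0.999
```

Emit:
{"method": "drive_tool", "body": {"targets": [-0.02,-0.24,0.03,0,0,0,1,-0.02,-0.24,0.06,0,0,0,1,-0.02,-0.24,0.07,0,0,0,1,-0.02,-0.24,0.07,0,0,0,1,-0.02,-0.24,0.07,0,0,0,1,-0.02,-0.24,0.07,0,0,0,1,-0.02,-0.24,0.07,0,0,0,1,-0.02,-0.24,0.07,0,0,0,1,-0.02,-0.24,0.07,0,0,0,1]}}

```text
clock: 1.9
eef_pos: [489.5, -123.9, 233.6]
tcp_rot: [3.141, -0.001, -2.884]
contact_force: [-0.5, -0.3, 0.6]
opening: 0.998
```

Run:
```python
from h import *
st(); snap('wrist','w1')
```

```text
t 1.9 tcp [ 489.5 -123.9  233.6] rot [ 3.141e+00 -1.000e-03 -2.884e+00] F [-0.5 -0.3  0.6] open 0.9983920629117793 q [-0.251  0.253  1.953  0.     0.937 -2.08 ]
```

View pics/w1.png

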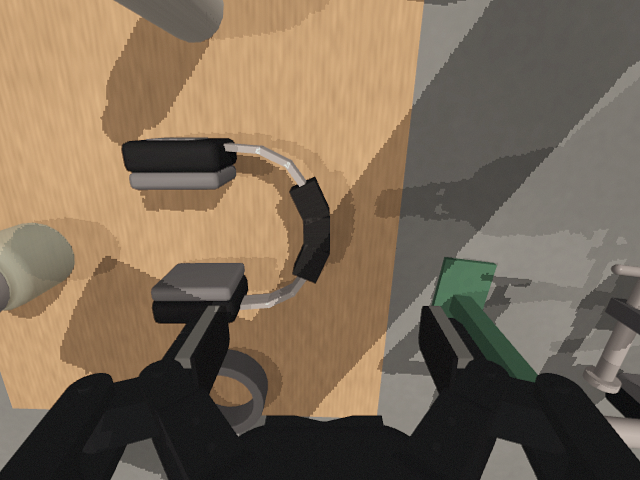

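Wrist view: the crown pad's middle segment has its outer edge at about (329,216)–(329,244), with its centre near (316,231). The cups are at left (178,160) and (200,290), the tape is at lower left and the green rail foot at right.

Run:
```python
from h import *
w=Cam('w1');t=Cam('top0');s=Cam('side0')
print('tri top/wrist',tri(w.ray((316,231)),t.ray((374.2,248.7))),'with side',tri(w.ray((316,231)),s.ray((323.6,318.1))))
for p in [(316,231),(329,216),(329,244),(303,219),(303,245)]: print(p,np.round(w.plane(p,42),1))
# ends of pad and cup edges
a=w.plane((305,182),42);b=w.plane((308,281),42);print('pad ends dir',np.degrees(np.arctan2(*(a-b)[1::-1])),np.linalg.norm(a-b))
for p,q in [((122,143),(224,142)),((132,188),(234,186)),((165,264),(244,263)),((153,293),(236,292))]:
    a=w.plane(p,60);b=w.plane(q,60);print(np.round(a),np.round(b),np.degrees(np.arctan2(*(b-a)[1::-1])),np.linalg.norm(a-b))
```

```text
tri top/wrist [ 490.55681336 -128.96194544   33.89237821] with side [ 494.83094582 -129.16233504   23.78768191]
(316, 231) [ 488.6 -130.3   42. ]
(329, 216) [ 473.6 -123.4   42. ]
(329, 244) [ 496.7 -117.1   42. ]
(303, 219) [ 481.4 -143.    42. ]
(303, 245) [ 503.1 -137.7   42. ]
pad ends dir -164.42530333873788 85.16334814457923
[ 455. -278.   60.] [ 436. -210.   60.] 105.40564484802968 71.27502871108159
[ 485. -269.   60.] [ 465. -198.   60.] 105.97994074110012 74.46429536902505
[ 540. -239.   60.] [ 523. -180.   60.] 105.61942441982225 62.23248355722709
[ 568. -246.   60.] [ 550. -181.   60.] 105.59617366189677 67.43189989399876
```

Emit:
{"method": "drive_tool", "body": {"targets": [0.001,-0.006,0.04,0,0,0,1,0.001,-0.006,0.08,0,0,0,1,0.001,-0.006,0.11,0,0,0,1,0.001,-0.006,0.13,0,0,0,1,0.001,-0.006,0.148,0,0,0,1,0.001,-0.006,0.148,0,0,0,0.6,0.001,-0.006,0.148,0,0,0,0.2,0.001,-0.006,0.148,0,0,0,0,0.001,-0.006,0.148,0,0,0,0,0.001,-0.006,0.148,0,0,0,0,0.001,-0.006,0.148,0,0,0,0], "force": 70}}

```text
clock: 2.87
eef_pos: [491.3, -130.1, 87.2]
tcp_rot: [-3.141, 0.002, -2.882]
contact_force: [-0.2, 3.3, 7.6]
opening: 0.243
```

Emit:
{"method": "drive_tool", "body": {"targets": [0,0,-0.02,0,0,0,0,0,0,-0.05,0,0,0,0,0,0,-0.08,0,0,0,0,0,0,-0.11,0,0,0,0,0.01,0.01,-0.13,0,0,0,0,0.03,0.035,-0.13,0,0,0,0,0.06,0.076,-0.13,0,0,0,0,0.06,0.076,-0.13,-0.1,0,0,0,0.06,0.076,-0.13,-0.2,0,0,0,0.06,0.076,-0.13,-0.3,0,0,0,0.06,0.076,-0.13,-0.3,0,0,0], "force": 90}}

```text
clock: 3.78
eef_pos: [413.5, -72.7, 216.2]
tcp_rot: [2.838, 0.001, -2.884]
contact_force: [0.5, -0.1, -2.8]
opening: 0.24
```

Run:
```python
from h import *
st()
```

```text
t 3.7833 tcp [413.5 -72.7 216.2] rot [ 2.838e+00  1.000e-03 -2.884e+00] F [ 0.5 -0.1 -2.8] open 0.2401638820723427 q [-0.338  0.231  2.07   0.293  1.034 -2.342]
```

```bash
cat > k.py <<'E'
from h import *
from scipy.optimize import least_squares
D=[([1.158,.353,1.633,0,1.155,-.002],[249.588,573.005,303.881]),([-.251,.253,1.953,0,.937,-2.08],[489.5,-123.9,233.6]),([-.338,.231,2.07,.293,1.034,-2.342],[413.5,-72.7,216.2])]
def fk(q,p):
    a,h,L1,L2,Lt=p
    r=R.from_euler('z',q[0])*R.from_euler('y',q[1]); x=R.from_euler('z',q[0]).apply([a,0,h])+r.apply([0,0,L1])
    r=r*R.from_euler('y',q[2]); x=x+r.apply([0,0,L2])
    r=r*R.from_euler('z',q[3])*R.from_euler('y',q[4])*R.from_euler('z',q[5]); x=x+r.apply([0,0,Lt])
    return x,r
pr=least_squares(lambda p:np.concatenate([fk(q,p)[0]-x for q,x in D]+[(p-[50,400,450,450,200])*.01]),[50,400,450,450,200]).x
C=fk(D[0][0],pr)[1].inv()*R.from_euler('xyz',[-3.14,0,2.731])
def ik(x,r,q0):
    f=lambda q:np.concatenate([(fk(q,pr)[0]-x)/100,((fk(q,pr)[1]*C).inv()*r).as_rotvec()])
    s=least_squares(f,q0); return s.x,np.abs(s.fun).max()
E
python3 - <<'E'
from k import *
print(pr,[np.round(fk(q,pr)[0]-x,1) for q,x in D],C.as_rotvec())
print((fk(D[2][0],pr)[1]*C).as_euler('xyz'))
q=D[2][0]; r0=R.from_euler('xyz',[3.1416,0,-2.884])
for az in (0,):
  for k in range(3,17,1):
    x=np.array([414,-72,210.]);r=r0*R.from_rotvec([-.1*k if k<16 else -1.571,0,0]); q,e=ik(x,r,q); print(k,np.round(q,2),round(e,4))
E
```

```text
[-54.57593773 118.23053386 700.18158875 477.56864983 278.57055431] [array([ 1. , -0.8,  0.1]), array([-0.6, -1.5,  0.6]), array([ 0.8,  0.4, -0.7])] [0.00171544 0.00171714 1.57059197]
[ 2.83951769e+00  5.76757923e-04 -2.88334364e+00]
3 [-0.34  0.24  2.08  0.29  1.02 -2.34] 0.0
4 [-0.38  0.26  2.06  0.36  1.09 -2.42] 0.0
5 [-0.42  0.3   2.05  0.42  1.16 -2.49] 0.0
6 [-0.46  0.33  2.04  0.47  1.24 -2.55] 0.0
7 [-0.49  0.37  2.03  0.51  1.31 -2.6 ] 0.0
8 [-0.52  0.4   2.02  0.55  1.38 -2.64] 0.0
9 [-0.54  0.44  2.01  0.58  1.45 -2.68] 0.0
10 [-0.56  0.48  2.01  0.61  1.52 -2.71] 0.0
11 [-0.58  0.52  2.    0.64  1.59 -2.74] 0.0
12 [-0.59  0.56  2.    0.67  1.65 -2.77] 0.0
13 [-0.6   0.6   2.    0.69  1.71 -2.8 ] 0.0
14 [-0.61  0.64  2.01  0.71  1.78 -2.83] 0.0
15 [-0.61  0.68  2.01  0.73  1.84 -2.85] 0.0
16 [-0.61  0.71  2.02  0.74  1.88 -2.87] 0.0
```

Emit:
{"method": "drive_tool", "body": {"targets": [0,0,0,-0.1,0,0,0,0,0,0,-0.2,0,0,0,0,0,0,-0.3,0,0,0,0,0,0,-0.4,0,0,0,0,0,0,-0.5,0,0,0,0,0,0,-0.6,0,0,0,0,0,0,-0.7,0,0,0,0,0,0,-0.8,0,0,0,0,0,0,-0.9,0,0,0,0,0,0,-1.0,0,0,0,0,0,0,-1.1,0,0,0,0,0,0,-1.2,0,0,0]}}

```text
clock: 4.78
eef_pos: [412.9, -72.2, 215.2]
tcp_rot: [1.642, -0.004, -2.88]
contact_force: [-0.2, 0.5, -2.2]
opening: 0.24
```

Emit:
{"method": "drive_tool", "body": {"targets": [0,0,0,-0.04,0,0,0,0,0,0,-0.071,0,0,0,0,0,0,-0.071,0,0,0,0,0,0,-0.071,0,0,0]}}

```text
clock: 5.12
eef_pos: [413.0, -71.8, 215.5]
tcp_rot: [1.574, -0.002, -2.881]
contact_force: [0.0, -0.2, -2.5]
opening: 0.238
```

Run:
```python
from h import *
st();print(sense()['wrist_torque']); a=snap('side','s1')['color']; snap('top','t1')
b=cv2.imread('pics/t1.png')
o=np.zeros((480,800,3),np.uint8); o[:,:400]=a[:480,100:500]; o[:360,400:]=b[120:480,200:600]; cv2.imwrite('pics/c2.png',o)
```

```text
t 5.1167 tcp [413.  -71.8 215.5] rot [ 1.574e+00 -2.000e-03 -2.881e+00] F [ 0.  -0.2 -2.5] open 0.23814252905891103 q [-0.606  0.816  1.854  0.76   1.922 -2.821]
[-0.89459201 -0.21344725 -0.05006167]
```

View pics/c2.png

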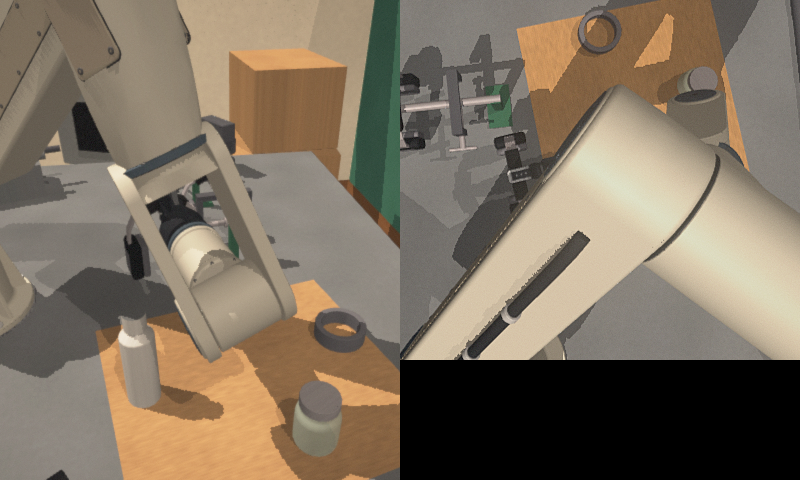

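The side and top crops show the defenders hanging upright from the horizontal gripper, and the wrist fork clear of the can and the jar. Before lowering, I'll check the fork's clearance.

Run:
```python
from k import *
c=Cam('side0')
for p in [(312,358),(395,315),(277,300)]: print(p,[np.round(c.plane(p,z)) for z in (130,160,200)])
q=[-0.606,.816,1.854,.76,1.922,-2.821]
D.append((q,[413,-71.8,215.5]))
p2=least_squares(lambda p:np.concatenate([fk(q,p)[0]-x for q,x in D]),pr).x
print(p2,[np.round(fk(q,p2)[0]-x,1) for q,x in D])
x,r=fk(q,p2); print('wrist centre',x-r.apply([0,0,p2[4]]))
```

```text
(312, 358) [array([ 453., -333.,  130.]), array([ 450., -363.,  160.]), array([ 446., -403.,  200.])]
(395, 315) [array([ 585., -263.,  130.]), array([ 574., -298.,  160.]), array([ 558., -344.,  200.])]
(277, 300) [array([ 413., -201.,  130.]), array([ 413., -240.,  160.]), array([ 413., -292.,  200.])]
[-23.77020345 278.22809212 545.59683883 491.39994802 281.89607674] [array([ -3. , -10. ,   6.2]), array([ 2.5, -2.3, -0.6]), array([ 5.9, -0.6, -3.6]), array([ 4.8,  4.1, -2. ])]
wrist centre [ 490.60713859 -339.98166066  214.276875  ]
```

The fork would come down too close to the jar here. I'll check reach for a clearer standing place at about (690,30), beyond the rail.

Run:
```python
import k
from k import *
D.append(([-0.606,.816,1.854,.76,1.922,-2.821],[413,-71.8,215.5]))
k.pr=least_squares(lambda p:np.concatenate([fk(q,p)[0]-x for q,x in D]),pr).x
r=R.from_euler('xyz',[1.571,0,-2.881]); q=D[-1][0]
for c in [(399,-20,215),(440,-75,215),(480,-130,215),(550,-115,215),(620,-100,215),(690,-80,215),(690,-25,215),(690,30,215),(690,30,160),(690,30,139)]:
    q,e=ik(np.array(c)-54*r.apply([0,0,1]),r,q); x,rr=fk(q,k.pr); print(c,np.round(q,2),round(e,3),np.round(x-rr.apply([0,0,k.pr[4]])))
T=r.as_matrix(); print(np.round(T,3))
for d in [(81,-110,0),(210,50,0),(0,110,0)]: print(np.round(T.T@d,1))
```

```text
(399, -20, 215) [-0.62  0.81  1.86  0.75  1.93 -2.83] 0.0 [ 486. -345.  214.]
(440, -75, 215) [-0.65  0.88  1.69  0.75  2.01 -2.76] 0.0 [ 527. -400.  214.]
(480, -130, 215) [-0.68  0.95  1.52  0.76  2.1  -2.7 ] 0.0 [ 567. -455.  214.]
(550, -115, 215) [-0.6   1.    1.38  0.87  2.12 -2.59] 0.0 [ 637. -440.  214.]
(620, -100, 215) [-0.54  1.07  1.22  0.97  2.14 -2.47] 0.0 [ 707. -425.  214.]
(690, -80, 215) [-0.48  1.15  1.03  1.09  2.15 -2.34] 0.0 [ 777. -405.  214.]
(690, -25, 215) [-0.42  1.11  1.13  1.11  2.09 -2.36] 0.0 [ 777. -350.  214.]
(690, 30, 215) [-0.36  1.08  1.2   1.13  2.03 -2.38] 0.0 [ 777. -295.  214.]
(690, 30, 160) [-0.36  1.15  1.18  1.11  2.01 -2.44] 0.0 [ 777. -295.  159.]
(690, 30, 139) [-0.36  1.18  1.17  1.1   2.   -2.45] 0.0 [ 777. -295.  138.]
[[-0.966 -0.    -0.258]
 [-0.258  0.     0.966]
 [ 0.     1.    -0.   ]]
[ -49.9   -0.  -127.2]
[-215.8   -0.    -5.8]
[-28.3   0.  106.3]
```

Emit:
{"method": "drive_tool", "body": {"targets": [-0.008,0,-0.02,0,0,0,0,-0.022,0,-0.055,0,0,0,0,-0.036,0,-0.09,0,0,0,0,-0.05,0,-0.125,0,0,0,0,-0.08,0,-0.128,0,0,0,0,-0.115,0,-0.129,0,0,0,0,-0.15,0,-0.13,0,0,0,0,-0.185,0,-0.131,0,0,0,0,-0.22,0,-0.132,0,0,0,0,-0.25,0,-0.132,0,0,0,0,-0.266,0,-0.133,0,0,0,0,-0.266,0,-0.133,0,0,0,0]}}

```text
clock: 6.22
eef_pos: [706.6, -130.3, 216.4]
tcp_rot: [1.574, 0.001, -2.88]
contact_force: [-0.5, 0.3, -3.2]
opening: 0.243
```

Emit:
{"method": "drive_tool", "body": {"targets": [-0.005,0,0.02,0,0,0,0,-0.014,0,0.055,0,0,0,0,-0.024,0,0.09,0,0,0,0,-0.028,0,0.106,0,0,0,0,-0.028,0,0.106,0,0,0,0,-0.028,-0.03,0.106,0,0,0,0,-0.028,-0.045,0.106,0,0,0,0,-0.028,-0.045,0.106,0,0,0,0]}}

```text
clock: 6.88
eef_pos: [702.7, -23.1, 167.2]
tcp_rot: [1.57, -0.006, -2.883]
contact_force: [-0.8, -0.0, -3.7]
opening: 0.243
```

Run:
```python
from h import *
st();print(sense()['wrist_torque']); a=snap('side','s2')['color']; snap('top','t2')
b=cv2.imread('pics/t2.png')
o=np.zeros((600,800,3),np.uint8); o[:,:400]=cv2.resize(a[60:360,250:450],(400,600)); o[:540,400:]=cv2.resize(b[30:300,220:420],(400,540)); cv2.imwrite('pics/c3.png',o)
```

```text
t 6.8833 tcp [702.7 -23.1 167.2] rot [ 1.57  -0.006 -2.883] F [-0.8 -0.  -3.7] open 0.24256942100686682 q [-0.355  1.101  1.235  1.118  2.    -2.43 ]
[-0.89377642 -0.20236106  0.08753169]
```

View pics/c3.png

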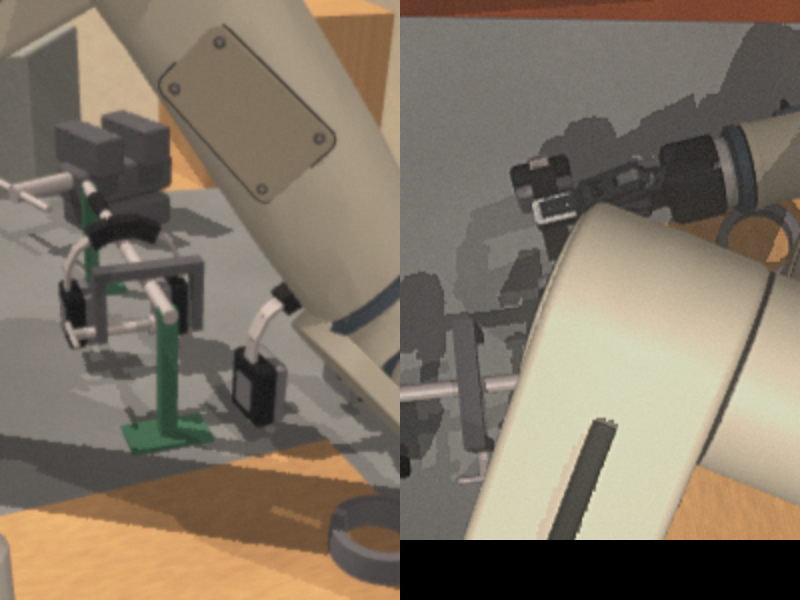

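The crops show the defenders hanging upright beside the rail post, with the near cup's underside at side pixel (382,271), a bit above the bench. I'll lower them slowly.

Emit:
{"method": "drive_tool", "body": {"targets": [0,-0.008,0,0,0,0,0,0,-0.016,0,0,0,0,0,0,-0.02,0,0,0,0,0,0,-0.022,0,0,0,0,0,0,-0.024,0,0,0,0,0,0,-0.025,0,0,0,0,0,0,-0.025,0,0,0,0,0]}}

```text
clock: 7.57
eef_pos: [704.2, -22.7, 145.8]
tcp_rot: [1.571, -0.0, -2.882]
contact_force: [-0.7, 0.3, -3.3]
opening: 0.236
```

Emit:
{"method": "drive_tool", "body": {"targets": [0,-0.001,0,0,0,0,0,0,-0.002,0,0,0,0,0,0,-0.003,0,0,0,0,0,0,-0.003,0,0,0,0,0]}}

```text
clock: 7.9
eef_pos: [704.1, -22.7, 142.8]
tcp_rot: [1.571, -0.0, -2.882]
contact_force: [0.5, -0.3, -2.8]
opening: 0.24
```

Emit:
{"method": "drive_tool", "body": {"targets": [0,-0.001,0,0,0,0,0,0,-0.002,0,0,0,0,0,0,-0.002,0,0,0,0,0]}}

```text
clock: 8.15
eef_pos: [704.1, -22.7, 140.7]
tcp_rot: [1.571, -0.0, -2.882]
contact_force: [0.1, -0.5, -3.4]
opening: 0.24
```

Emit:
{"method": "drive_tool", "body": {"targets": [0,-0.001,0,0,0,0,0,0,-0.002,0,0,0,0,0,0,-0.002,0,0,0,0,0]}}

```text
clock: 8.4
eef_pos: [704.3, -22.8, 139.1]
tcp_rot: [1.57, 0.0, -2.882]
contact_force: [0.2, 1.1, -0.9]
opening: 0.243
```

Emit:
{"method": "drive_tool", "body": {"targets": [0,-0.001,0,0,0,0,0,0,-0.001,0,0,0,0,0,0,-0.001,0,0,0,0,0.25,0,-0.001,0,0,0,0,0.35,0,-0.001,0,0,0,0,0.5,0,-0.001,0,0,0,0,0.8,0,-0.001,0,0,0,0,1,0,-0.001,0,0,0,0,1,0,-0.001,0,0,0,0,1,0,-0.001,0,0,0,0,1]}}

```text
clock: 9.23
eef_pos: [704.2, -22.8, 137.8]
tcp_rot: [1.571, -0.0, -2.882]
contact_force: [-0.4, -0.0, -0.5]
opening: 1.001
```

Emit:
{"method": "drive_tool", "body": {"targets": [0,-0.001,-0.01,0,0,0,1,0,-0.001,-0.03,0,0,0,1,0,-0.001,-0.06,0,0,0,1,0,-0.001,-0.09,0,0,0,1,0,-0.001,-0.12,0,0,0,1,0,-0.001,-0.14,0,0,0,1,0,0.02,-0.14,0,0,0,1,0,0.06,-0.14,0,0,0,1,0,0.1,-0.14,0,0,0,1,0,0.14,-0.14,0,0,0,1,0,0.17,-0.14,0,0,0,1,0,0.17,-0.14,0,0,0,1]}}

```text
clock: 10.23
eef_pos: [740.9, -159.5, 316.1]
tcp_rot: [1.576, 0.009, -2.882]
contact_force: [-0.3, -1.3, 1.1]
opening: 1.001
```

Run:
```python
from h import *
st(); a=snap('side','s3')['color']; b=snap('top','t3')['color']; c=snap('wrist','w3')['color']
o=np.zeros((600,800,3),np.uint8); o[:300,:400]=cv2.resize(a[160:310,260:460],(400,300)); o[:300,400:]=cv2.resize(b[30:180,220:420],(400,300)); o[300:,:400]=cv2.resize(c,(400,300)); o[300:,400:]=cv2.resize(b,(400,300)); cv2.imwrite('pics/c4.png',o)
```

```text
t 10.2333 tcp [ 740.9 -159.5  316.1] rot [ 1.576  0.009 -2.882] F [-0.3 -1.3  1.1] open 1.000578530003642 q [-0.48   1.041  0.969  1.195  2.224 -2.151]
```

View pics/c4.png

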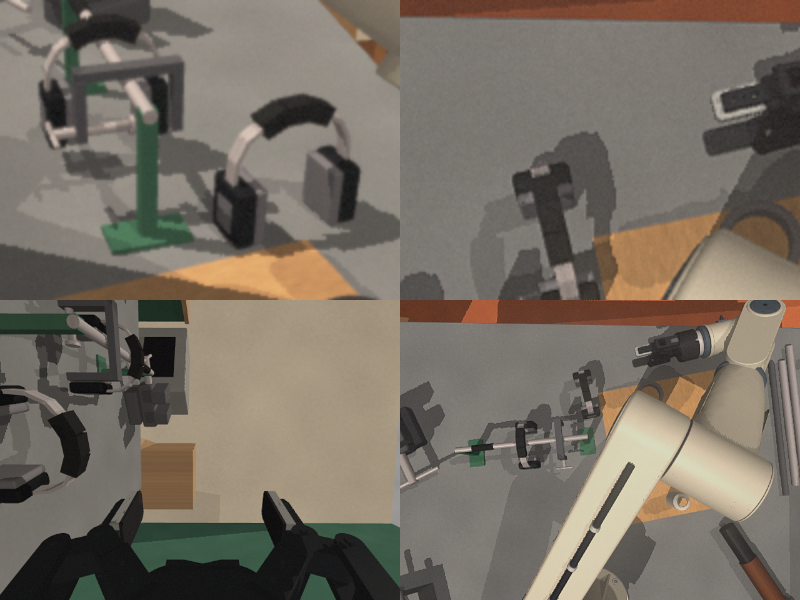

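The crops show the defenders standing upright alone next to the rail post, released. Their crown is at about (690,29) from the release pose. The can, tape and jar have not moved. Next I'll turn the tool down for the regrasp.

Emit:
{"method": "drive_tool", "body": {"targets": [0,0,0.01,0.1,0,0,1,0,0,0.03,0.22,0,0,1,0,0,0.05,0.34,0,0,1,0,0,0.07,0.46,0,0,1,0,0,0.1,0.58,0,0,1,0,0,0.12,0.7,0,0,1,0,0,0.14,0.82,0,0,1,0,0,0.16,0.94,0,0,1,0,0,0.18,1.06,0,0,1,0,0,0.195,1.18,0,0,1,0,0,0.195,1.3,0,0,1,0,0,0.195,1.42,0,0,1]}}

```text
clock: 11.38
eef_pos: [689.8, 30.9, 306.9]
tcp_rot: [2.996, -0.001, -2.881]
contact_force: [-0.2, 0.2, 0.5]
opening: 0.995
```

Emit:
{"method": "drive_tool", "body": {"targets": [0,0,0,0.1,0,0,1,0,0,0,0.15,0,0,1,0,0,0,0.15,0,0,1,0,0,0,0.15,0,0,1]}}

```text
clock: 11.72
eef_pos: [689.6, 31.0, 306.3]
tcp_rot: [3.139, -0.003, -2.881]
contact_force: [-0.3, -0.1, 0.4]
opening: 0.997
```

Run:
```python
from h import *
st(); snap('wrist','w4');snap('top','t4')
```

```text
t 11.7167 tcp [689.6  31.  306.3] rot [ 3.139e+00 -3.000e-03 -2.881e+00] F [-0.3 -0.1  0.4] open 0.9966475211281158 q [ 0.042  0.454  1.476  0.002  1.216 -1.79 ]
```

View pics/w4.png

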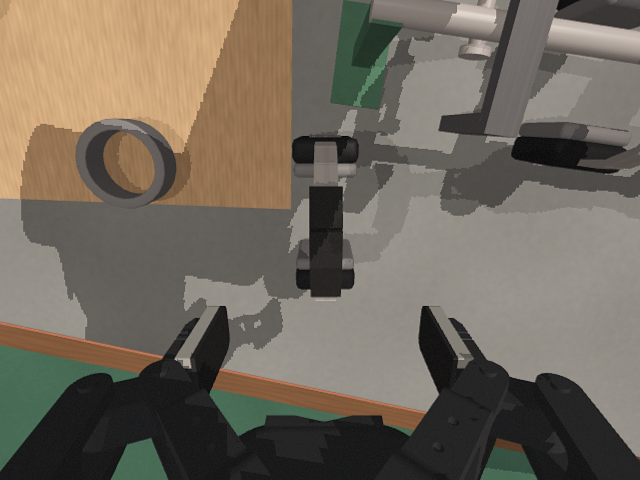

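The wrist view shows the defenders standing. The pad runs vertically in the image at column ~326 (edges 309–342, rows 186–296), with the tape at (126,163) and the rail at upper right.

Run:
```python
from h import *
w=Cam('w4'); T=R.from_euler('z',15,degrees=True).as_matrix()
# obj y az 15, obj x az -75
O=np.array([690.3,29.4,0]); yx=lambda x,y,z: O+T@np.array([y,-x,z])
for P in [(-12,-40,139),(12,-40,139),(-12,-14,150),(12,-14,150),(-12,14,150),(12,14,150),(12,40,138),(-12,40,138)]: print(P,np.round(w.proj(yx(*P))))
im=cv2.imread('pics/w4.png'); g=im.max(2)
for r in (195,215,225,240,260,280): 
    c=np.where(g[r,295:355]<50)[0]+295; print(r,c.min(),c.max())
a=w.plane((325.5,215),150);b=w.plane((325.5,240),150);print(a,b,np.degrees(np.arctan2(*(a-b)[1::-1])))
t=Cam('top0'); im2=cv2.imread('pics/t4.png')
```

```text
(-12, -40, 139) [337. 192.]
(12, -40, 139) [304. 192.]
(-12, -14, 150) [337. 231.]
(12, -14, 150) [303. 231.]
(-12, 14, 150) [337. 268.]
(12, 14, 150) [304. 268.]
(12, 40, 138) [306. 292.]
(-12, 40, 138) [336. 292.]
195 309 341
215 310 342
225 310 342
240 309 341
260 310 341
280 296 353
[664.2993281   26.16095367 150.        ] [682.06460499  30.96200325 150.        ] -164.87712463821381
```

Emit:
{"method": "drive_tool", "body": {"targets": [0,0.002,0.03,0,0,0,1,0,0.002,0.06,0,0,0,1,0,0.002,0.085,0,0,0,1,0,0.002,0.1,0,0,0,1,0,0.002,0.1,0,0,0,1,0,0.002,0.1,0,0,0,0.6,0,0.002,0.1,0,0,0,0.4,0,0.002,0.1,0,0,0,0.2,0,0.002,0.1,0,0,0,0,0,0.002,0.1,0,0,0,0,0,0.002,0.1,0,0,0,0], "force": 60}}

```text
clock: 12.73
eef_pos: [690.1, 32.6, 209.3]
tcp_rot: [3.141, 0.002, -2.882]
contact_force: [-1.3, 1.1, 6.6]
opening: 0.261
```

Run:
```python
from h import *
st(); w=Cam('w4');s=Cam('side0');t=Cam('top0')
print('pad top',tri(w.ray((325.5,249)),s.ray((407,211))))
# sleeve edges in top0 by dark mask; side0 sleeve location
im=cv2.imread('pics/top0.png'); g=im.max(2)
m=(g[225:248,105:165]<45).astype(np.uint8)
n,l,stt,ce=cv2.connectedComponentsWithStats(m); print([(stt[i].tolist(),np.round(ce[i]+[105,225],1).tolist()) for i in range(1,n) if stt[i,4]>30])
for X in [(495,333,160),(490,365,160),(499,301,160),(486,413,150),(535,11,150)]: print(X,np.round(s.proj(X),1),np.round(t.proj(X),1))
a=cv2.imread('pics/side0.png'); b=cv2.imread('pics/s3.png')
o=np.hstack([cv2.resize(a[140:240,250:350],(400,400),interpolation=cv2.INTER_CUBIC),cv2.resize(im[190:290,80:180],(400,400),interpolation=cv2.INTER_CUBIC)])
cv2.imwrite('pics/c5.png',o)
```

```text
t 12.7333 tcp [690.1  32.6 209.3] rot [ 3.141e+00  2.000e-03 -2.882e+00] F [-1.3  1.1  6.6] open 0.26100807026013567 q [ 4.500e-02  5.440e-01  1.558e+00  1.000e-03  1.038e+00 -1.786e+00]
pad top [690.08359864  32.84191839 148.27725337]
[([10, 5, 35, 13, 248], [131.6, 235.4])]
(495, 333, 160) [298.6 159.9] [132.3 236.3]
(490, 365, 160) [295.6 155.8] [115.2 238.5]
(499, 301, 160) [301.3 164.3] [149.4 234.6]
(486, 413, 150) [292.8 153.3] [ 91.9 240.4]
(535, 11, 150) [333.4 220.6] [305.4 219.6]
```

View pics/c5.png

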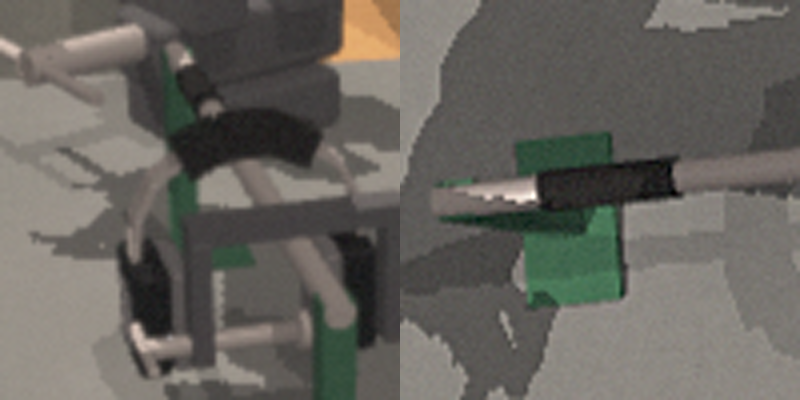

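The crops show the black sleeve in the side view at about (299,162) and in the top view from column 114 to 149.5, centred at (131.8,236.6). The next bar item, the hung ears, leaves a gap.

Run:
```python
from h import *
s=Cam('side0');t=Cam('top0')
print('sleeve tri',tri(s.ray((299,161.5)),t.ray((131.8,236.6))),'plane',t.plane((131.8,236.6),150))
im=cv2.imread('pics/top0.png')
for c in (165,175,230,240,280,290): # bar brightness profile
    col=im[215:250,c].max(1).astype(int); b=np.where(col>115)[0]+215; print(c,b.tolist())
a=t.plane((88.3,241.3),150);b=t.plane((305,219.5),150);print('bar az',np.degrees(np.arctan2(*(a-b)[1::-1])),np.linalg.norm(a-b),(a+b)/2)
a=t.plane((114.3,238),150);b=t.plane((149.5,235),150);print('sleeve len',np.linalg.norm(a-b),np.degrees(np.arctan2(*(a-b)[1::-1])))
```

```text
sleeve tri [495.43413942 335.80774928 154.64744057] plane [495.04855711 337.45582912 150.        ]
165 [230, 231, 232, 233, 234, 238, 239, 240, 241, 242, 243, 244, 245, 247, 248, 249]
175 [229, 230, 231, 232, 240, 241, 242, 243, 244, 245, 246, 247, 248, 249]
230 [222, 223, 224, 225, 226, 227]
240 [222, 223, 224, 225, 241, 242, 243, 244, 245, 246, 247, 248, 249]
280 [217, 218, 219, 220, 221, 243, 244, 245, 246, 247, 248, 249]
290 [216, 217, 218, 219, 220]
bar az 97.131855498629 411.1698298951705 [509.66091571 215.7515706  150.        ]
sleeve len 66.97994694752184 96.2583867360835
```

Emit:
{"method": "drive_tool", "body": {"targets": [0,0,-0.01,0,0,0,0,0,0,-0.03,0,0,0,0,0,0,-0.06,0,0,0,0,0,0,-0.09,0,0,0,0,0,0,-0.12,0,0,0,0,0,0,-0.15,0,0,0,0,0,0,-0.18,0,0,0,0,0,0,-0.2,0,0,0,0,0,0,-0.2,0,0,0,0], "force": 70}}

```text
clock: 13.48
eef_pos: [690.7, 32.3, 414.0]
tcp_rot: [-3.141, 0.008, -2.882]
contact_force: [1.5, 0.8, -1.3]
opening: 0.258
```

Emit:
{"method": "drive_tool", "body": {"targets": [0.005,0.015,0,0,0,0.01,0,0.014,0.045,0,0,0,0.02,0,0.025,0.08,0,0,0,0.03,0,0.037,0.115,0,0,0,0.045,0,0.048,0.15,0,0,0,0.06,0,0.06,0.185,0,0,0,0.075,0,0.07,0.22,0,0,0,0.09,0,0.082,0.255,0,0,0,0.105,0,0.093,0.29,0,0,0,0.12,0,0.102,0.32,0,0,0,0.14,0,0.108,0.338,0,0,0,0.14,0,0.11,0.344,0,0,0,0.14,0]}}

```text
clock: 14.48
eef_pos: [492.7, 338.6, 406.9]
tcp_rot: [3.141, -0.003, -3.02]
contact_force: [-0.3, 0.5, -3.3]
opening: 0.258
```

Emit:
{"method": "drive_tool", "body": {"targets": [0,0,0,0,0,0,0,0,0,0,0,0,0,0,0,0,0,0,0,0,0]}}

```text
clock: 14.73
eef_pos: [495.6, 335.5, 407.7]
tcp_rot: [3.142, -0.001, -3.023]
contact_force: [0.7, 0.2, -3.2]
opening: 0.261
```

Run:
```python
from h import *
st(); a=snap('side','s6')['color']; b=snap('top','t6')['color']; c=snap('wrist','w6')['color']
o=np.zeros((600,800,3),np.uint8); o[:300,:400]=cv2.resize(a[80:230,220:420],(400,300)); o[:300,400:]=cv2.resize(b[150:300,40:240],(400,300)); o[300:,:400]=cv2.resize(c,(400,300)); o[300:,400:]=cv2.resize(b,(400,300)); cv2.imwrite('pics/c6.png',o)
```

```text
t 14.7333 tcp [495.6 335.5 407.7] rot [ 3.142e+00 -1.000e-03 -3.023e+00] F [ 0.7  0.2 -3.2] open 0.2611209995243931 q [ 0.593  0.232  1.568  0.     1.342 -1.097]
```

View pics/c6.png

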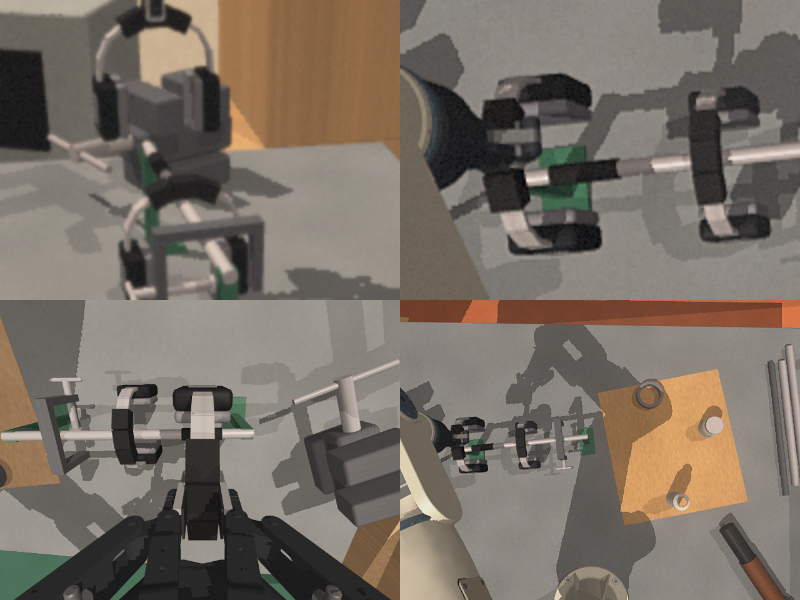

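The object hangs upright over the sleeve: the side crop shows the two cups level, and the wrist view shows the U across the bar. The mat items are unmoved. I'll lower it now.

Emit:
{"method": "drive_tool", "body": {"targets": [0,0.001,0.01,0,0,0,0,0,0.001,0.03,0,0,0,0,0,0.001,0.05,0,0,0,0,0,0.001,0.07,0,0,0,0,0,0.001,0.09,0,0,0,0,0,0.001,0.11,0,0,0,0,0,0.001,0.125,0,0,0,0,0,0.001,0.14,0,0,0,0,0,0.001,0.148,0,0,0,0,0,0.001,0.153,0,0,0,0,0,0.001,0.153,0,0,0,0,0,0.001,0.153,0,0,0,0]}}

```text
clock: 15.88
eef_pos: [495.2, 337.7, 255.6]
tcp_rot: [3.14, 0.0, -3.023]
contact_force: [0.8, 0.2, -3.2]
opening: 0.257
```

Run:
```python
from h import *
st(); a=snap('side','s7')['color']; b=snap('top','t7')['color']; c=snap('wrist','w7')['color']
o=np.zeros((600,800,3),np.uint8); o[:,:400]=cv2.resize(a[120:270,240:340],(400,600)); o[:300,400:]=cv2.resize(b[180:280,80:213],(400,300)); o[300:,400:]=cv2.resize(c,(400,300)); cv2.imwrite('pics/c7.png',o)
```

```text
t 15.8833 tcp [495.2 337.7 255.6] rot [ 3.14   0.    -3.023] F [ 0.8  0.2 -3.2] open 0.2565499882674335 q [ 5.960e-01  3.630e-01  1.736e+00  1.000e-03  1.042e+00 -1.095e+00]
```

View pics/c7.png

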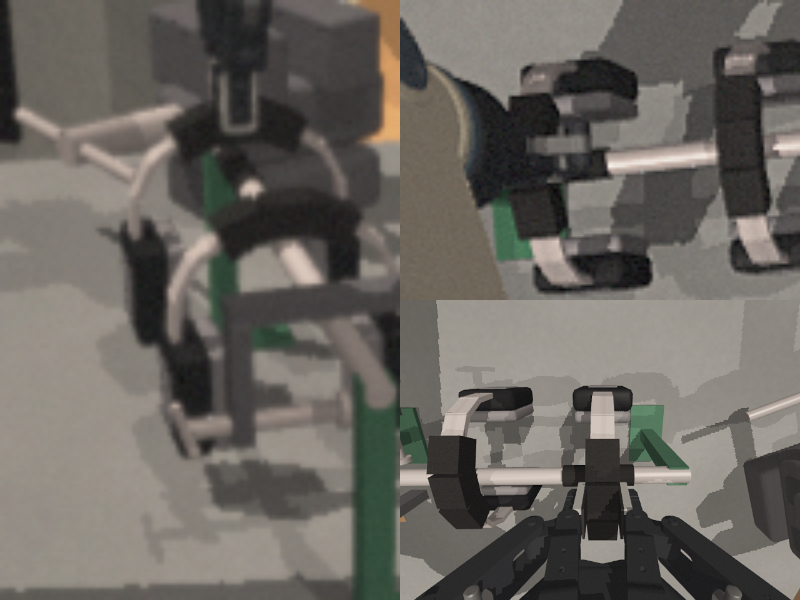

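The object is astride the bar just above the sleeve. In the wrist crop the sleeve spans columns ~562–634 and the pad 586–620. I'll check the centring along the bar numerically.

Run:
```python
from h import *
w=Cam('w7'); f=lambda x,y:((x-400)*1.6,(y-300)*1.6)
im=cv2.imread('pics/w7.png').max(2)
for r in (275,280,285,290): print(r,''.join('#' if v<45 else '.' for v in im[r,240:400:2]))
a=w.plane(f(562,476),150);b=w.plane(f(634,474),150);c=w.plane(f(586,470),196-14);d=w.plane(f(620,470),196-14)
print(a,b,(a+b)/2,np.linalg.norm(a-b),'pad',(c+d)/2,np.linalg.norm(c-d))
```

```text
275 ....................#########.......................#...........##.#............
280 ....................########.#...........................#........##............
285 ....................########....#...#............#..........#...#.##............
290 ....................########..#.......##....#.#...####.......###.###............
[501.37651168 301.06042793 150.        ] [491.3804722  367.13000031 150.        ] [496.37849194 334.09521412 150.        ] 66.82147259261197 pad [476.2257698  336.16882322 182.        ] 25.591037719374516
```

Emit:
{"method": "drive_tool", "body": {"targets": [-0.001,-0.003,0.004,0,0,0,0,-0.001,-0.003,0.007,0,0,0,0,-0.001,-0.003,0.009,0,0,0,0,-0.001,-0.003,0.01,0,0,0,0,-0.001,-0.003,0.01,0,0,0,0]}}

```text
clock: 16.45
eef_pos: [496.1, 334.7, 244.9]
tcp_rot: [3.141, -0.001, -3.022]
contact_force: [-0.1, -1.3, -2.8]
opening: 0.259
```

Emit:
{"method": "drive_tool", "body": {"targets": [0,0,0.001,0,0,0,0,0,0,0.002,0,0,0,0,0,0,0.002,0,0,0,0]}}

```text
clock: 16.7
eef_pos: [496.2, 334.8, 243.1]
tcp_rot: [3.141, -0.0, -3.022]
contact_force: [0.1, 0.5, -3.0]
opening: 0.261
```

Emit:
{"method": "drive_tool", "body": {"targets": [0,0,0.001,0,0,0,0,0,0,0.002,0,0,0,0,0,0,0.002,0,0,0,0]}}

```text
clock: 16.95
eef_pos: [496.3, 334.9, 241.3]
tcp_rot: [3.141, 0.0, -3.022]
contact_force: [0.5, 1.0, -2.8]
opening: 0.258
```

Emit:
{"method": "drive_tool", "body": {"targets": [0,0,0.001,0,0,0,0,0,0,0.0015,0,0,0,0,0,0,0.0015,0,0,0,0]}}

```text
clock: 17.2
eef_pos: [496.4, 334.9, 241.1]
tcp_rot: [3.14, 0.0, -3.022]
contact_force: [-4.0, -2.3, 10.1]
opening: 0.258
```

Emit:
{"method": "drive_tool", "body": {"targets": [0,0,0.001,0,0,0,0,0,0,0.001,0,0,0,0,0,0,0.001,0,0,0,0]}}

```text
clock: 17.45
eef_pos: [496.4, 334.9, 241.0]
tcp_rot: [3.14, 0.001, -3.022]
contact_force: [-6.3, -4.3, 18.0]
opening: 0.259
```

Emit:
{"method": "drive_tool", "body": {"targets": [0,0,-0.001,0,0,0,0,0,0,-0.0018,0,0,0,0,0,0,-0.0018,0,0,0,0,0,0,-0.0018,0,0,0,0], "force": 30}}

```text
clock: 17.78
eef_pos: [496.4, 334.9, 241.2]
tcp_rot: [3.14, 0.0, -3.022]
contact_force: [-2.7, -1.7, 7.3]
opening: 0.258
```

Emit:
{"method": "drive_tool", "body": {"targets": [0,0,-0.0007,0,0,0,0,0,0,-0.0007,0,0,0,0,0,0,-0.0007,0,0,0,0.27,0,0,-0.0007,0,0,0,0.29,0,0,-0.0007,0,0,0,0.33,0,0,-0.0007,0,0,0,0.4,0,0,-0.0007,0,0,0,0.5,0,0,-0.0007,0,0,0,0.6,0,0,-0.0007,0,0,0,0.6,0,0,-0.0007,0,0,0,0.6]}}

```text
clock: 18.62
eef_pos: [496.3, 334.8, 241.2]
tcp_rot: [3.141, -0.0, -3.022]
contact_force: [-0.3, 0.1, 0.8]
opening: 0.604
```

Emit:
{"method": "drive_tool", "body": {"targets": [0,0,-0.01,0,0,0,0.6,0,0,-0.03,0,0,0,0.6,0,0,-0.06,0,0,0,0.6,0,0,-0.09,0,0,0,0.6,0,0,-0.12,0,0,0,0.6,0,0,-0.15,0,0,0,0.6,0,0,-0.17,0,0,0,0.6,0,0,-0.17,0,0,0,0.6,0,0,-0.17,0,0,0,0.6]}}

```text
clock: 19.37
eef_pos: [496.6, 334.8, 413.2]
tcp_rot: [3.139, 0.003, -3.022]
contact_force: [0.1, -0.1, -0.8]
opening: 0.599
```

Run:
```python
from h import *
st(); a=snap('side','s8')['color']; b=snap('top','t8')['color']; c=snap('wrist','w8')['color']
o=np.zeros((600,800,3),np.uint8); o[:,:400]=cv2.resize(a[120:270,240:340],(400,600)); o[:300,400:]=cv2.resize(b,(400,300)); o[300:,400:]=cv2.resize(c,(400,300)); cv2.imwrite('pics/c8.png',o)
```

```text
t 19.3667 tcp [496.6 334.8 413.2] rot [ 3.139e+00  3.000e-03 -3.022e+00] F [ 0.1 -0.1 -0.8] open 0.5991245139399208 q [ 5.900e-01  2.270e-01  1.562e+00  1.000e-03  1.349e+00 -1.100e+00]
```

View pics/c8.png

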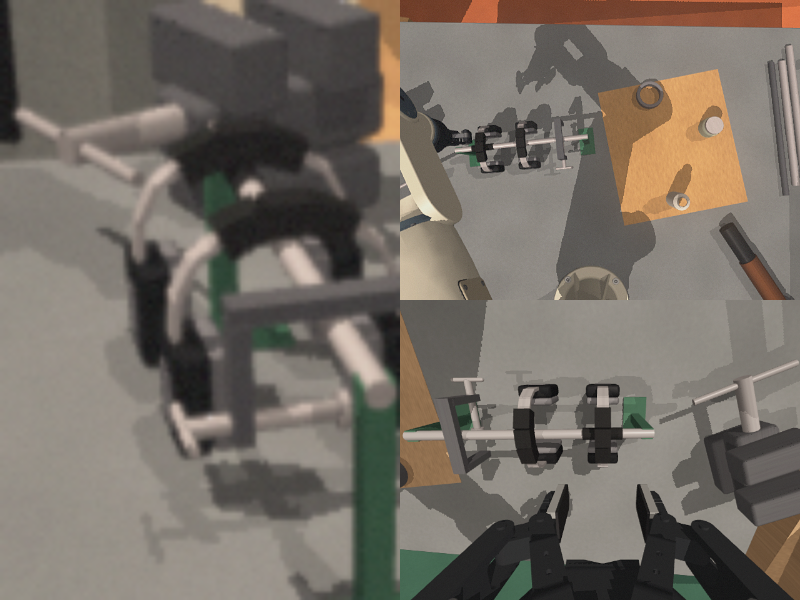

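The defenders hang on the sleeve (wrist crop (604,428)) with one cup on each side, and the gripper is clear above. I'll hold for a second and then compare frames for stillness.

Emit:
{"method": "drive_tool", "body": {"targets": [0,0,-0.02,0,0,0,0.6,0,0,-0.02,0,0,0,0.6,0,0,-0.02,0,0,0,0.6,0,0,-0.02,0,0,0,0.6,0,0,-0.02,0,0,0,0.6,0,0,-0.02,0,0,0,0.6,0,0,-0.02,0,0,0,0.6,0,0,-0.02,0,0,0,0.6,0,0,-0.02,0,0,0,0.6,0,0,-0.02,0,0,0,0.6,0,0,-0.02,0,0,0,0.6,0,0,-0.02,0,0,0,0.6]}}

```text
clock: 20.52
eef_pos: [496.4, 334.6, 431.3]
tcp_rot: [3.141, -0.0, -3.022]
contact_force: [-0.2, -0.9, 0.7]
opening: 0.6
```

Run:
```python
from h import *
st(); a=snap('side','s9')['color']; b=snap('top','t9')['color']; w=snap('wrist','w9')['color']
for n,x,(r0,r1,c0,c1) in (('s8',a,(145,270,265,335)),('t8',b,(200,280,115,170)),('w9',None,0) if 0 else ('s0',a,(300,301,0,1))):
    if n=='s0': break
    p=cv2.imread('pics/'+n+'.png')[r0:r1,c0:c1].astype(np.float32).max(2); q=x[r0:r1,c0:c1].astype(np.float32).max(2); print(n,np.abs(p-q).mean(),cv2.phaseCorrelate(p,q))
# tilt: both cup edges at outer top corners from wrist view: expected projections if hanging straight
c=Cam('w9'); T=R.from_euler('z',6.8,degrees=True).as_matrix(); O=np.array([496.4,334.8,32])
o=w.copy()
for x in(-30,30):
    for y0,y1 in((40,75),(-75,-40)):
        for y in (y0,y1):
            for z in (0,70): cv2.circle(o,tuple(int(v) for v in c.proj(O+T@np.array([y,-x,z]))),2,(0,0,255) if z else (0,255,0),-1)
for x in(-12,12):
    for y in(-14,14): cv2.circle(o,tuple(int(v) for v in c.proj(O+T@np.array([y,-x,150]))),2,(255,255,0),-1)
cv2.imwrite('pics/c9.png',cv2.resize(o[90:290,200:440],(720,600)))
```

```text
t 20.5167 tcp [496.4 334.6 431.3] rot [ 3.141 -0.    -3.022] F [-0.2 -0.9  0.7] open 0.5997505363600155 q [ 5.900e-01  2.180e-01  1.535e+00  1.000e-03  1.388e+00 -1.100e+00]
s8 1.7841142 ((0.0011134249416144826, 0.5181749960671098), 0.983321775648329)
t8 3.3493183 ((0.0773016918864613, -0.001098770087729406), 0.9856533896923065)
```

Run:
```python
from h import *
snap('side','s10'); snap('top','t10')
A={n:cv2.imread(f'pics/{n}.png').max(2) for n in('s8','s9','s10','t8','t9','t10')}
def cen(g,r0,r1,c0,c1):
    y,x=np.where(g[r0:r1,c0:c1]<45); return round(x.mean()+c0,2),round(y.mean()+r0,2),len(x)
for n in('s8','s9','s10'): print(n,'cup',cen(A[n],178,213,270,284),'pad',cen(A[n],149,164,282,318))
for n in('t8','t9','t10'): print(n,cen(A[n],200,280,118,165))
# straightness in the wrist view: dark cup ends vs prediction
c=Cam('w9'); T=R.from_euler('z',6.8,degrees=True).as_matrix(); O=np.array([496.4,334.8,32]); g=cv2.imread('pics/w9.png').max(2)
P=lambda x,y,z: np.round(c.proj(O+T@np.array([y,-x,z])),1).tolist()
print('far cup top',P(-30,75,70),P(30,75,70),'near cup top',P(-30,-75,70),P(30,-75,70),'bottom',P(0,-75,0),'crown top',P(-12,-14,150),P(12,14,150))
m=(g<60).astype(np.uint8); m[:, :270]=0; m[270:]=0; n,l,s,ce=cv2.connectedComponentsWithStats(m); print([(s[i].tolist()) for i in range(1,n) if s[i,4]>60])
# cup underside heights from side: predicted vs seen
d=Cam('side0'); Q=lambda x,y,z: np.round(d.proj(O+T@np.array([y,-x,z])),1).tolist()
print('side near-left cup (y-) bottom',Q(30,-75,0),Q(-30,-75,0),'top',Q(30,-75,70)); y,x=np.where(A['s10'][170:225,268:284]<60); print(x.min()+268,x.max()+268,y.min()+170,y.max()+170)
```

```text
s8 cup (np.float64(277.74), np.float64(196.91), 185) pad (np.float64(300.61), np.float64(157.67), 282)
s9 cup (np.float64(277.74), np.float64(196.82), 188) pad (np.float64(300.68), np.float64(157.72), 281)
s10 cup (np.float64(277.72), np.float64(196.83), 185) pad (np.float64(300.68), np.float64(157.68), 281)
t8 (np.float64(139.67), np.float64(234.49), 1020)
t9 (np.float64(139.67), np.float64(234.14), 995)
t10 (np.float64(139.58), np.float64(234.07), 998)
far cup top [346.8, 256.2] [299.9, 256.1] near cup top [350.0, 133.4] [297.1, 133.3] bottom [323.5, 131.9] crown top [336.0, 201.6] [311.5, 229.2]
[[298, 133, 52, 21, 629], [293, 168, 61, 87, 3097], [367, 181, 16, 19, 141], [629, 183, 11, 23, 155], [480, 197, 60, 73, 2075]]
side near-left cup (y-) bottom [275.0, 213.1] [271.4, 203.5] top [273.3, 188.4]
272 283 181 219
```

```bash
python3 -c "
from rig import sign_off; print(sign_off())"
```

```text
the job is handed in; nothing more can be done
None
```

I stood the ear defenders upright on bare bench at about (690, 30) and let go. I then took them again by the crown pad from above and hung them over the middle of the sleeve, one cup on each side of the bar. I handed the job in at about 21 s of robot time.

**Position:** The release point was (496, 335), against a sleeve centre of (496, 334) measured from the wrist camera. The first estimate, from the top and side cameras, was about 2 mm farther along the bar. In the last wrist view both cups are within 1 pixel of where straight-hanging cups should appear.

**Stillness:** The defenders moved less than 0.1 pixel in the side view over the final second or so. In the top view the dark-pixel centre shifted by about 0.4 pixel, and a side-view image comparison gave 0.5 pixel; I put both down to the gripper's shadow. The gripper hangs clear above and touches nothing.

**Other objects:** The spray can, tape and jar look unmoved in the top view taken after the release.

**Forces:** The touch-down on the sleeve briefly read 18 N at the wrist. I eased it to under 1 N as the fingers opened.

**Checks that fell short:**
- **Side-view cup check:** the dark pixels reached row 219 where I predicted about 213. The neighbouring hung ears probably fall in that window, so it proves nothing either way.
- **Last overlay picture:** I could not view it because the picture limit was reached, so the final check rests on numbers alone.

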